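# Flip the seed-counting tray over the board edge

### The arm

A 6-joint arm with a two-finger parallel gripper is mounted at the origin on the work surface. World frame = base frame: x ahead of the robot, y to its left, z up, the work surface at z = 0. Lengths are in mm, angles in degrees, forces in N, time in s.
With the tool pointing down it reaches from about 250 to 775 mm from the base axis. Payload 4 kg.
Tool frame: the origin (TCP) lies at the very end of the fingers, on their centre line; the grasp point (between the pads) lies 19 mm behind it; z points along the fingers, y is the line along which they close (so a half turn about z gives the same grasp; the last joint's range is limited). The gripper opens to 85 mm and grips with 20 to 120 N. Pads are 22 mm wide; open, the fingers measure 114 mm over their backs; the gripper's body (76 mm by 85 mm) begins 54 mm behind the grasp point. The pads swing forward as they close: fully open they stand 13 mm farther back than shut.
Start: joints at [68.062, 4.996, 78.535, -0, 96.463, -5.907], TCP at [151.898, 528.625, 231.341] pointing down, gripper open.
Joint ranges: [-177.83, 177.83], [-43.37, 116.18], [15.69, 146.23], [-61.86, 241.86], [9.47, 152.12], [-147.06, 147.06]. Speed limits (degrees/s): [159.86, 159.86, 180, 180, 180, 180].

### API

Orientations are given as a 3x3 rotation matrix whose columns are the frame's x, y, z axes.
In Python, from bench import sensors, get_image, job gives the robot as it stands.
- The arm moves only by the tool send_rows, never from a script. Its argument "motion" is one flat list of numbers, 7 for each row, row after row: the turn, a rotation vector about the world's x, y, z in units of 2 pi rad (1.0 is 2 pi rad), then the shift along the world's x, y, z in units of 1 m (1.0 is 1 m), then the closure in counts, from 0 (fully open) to 255 (shut). A call has 1 to 8 rows; each row is the pose to reach, as a shift and turn from the pose commanded when the call began, turning the shorter way round; what a row does not reach only later rows make up. A row lasts 1/8 s, in which the tool goes at most 62.5 mm and 10.7 degrees, less where a joint would pass 70% of its speed; a pose out of reach is approached as far as the arm can. A call with a number of a shift or a turn outside -1 to 1 is refused whole. A call with a gripper value outside its range is refused whole. The fingers move at their own pace and stop on an object; "grip_force" is the grip in N (left out, the last holds). Time passes only in rows, so rows that repeat a pose let the fingers close. It gives the time, the measured TCP pose, the force, the opening and the grip force at its end, in the units of the state.
- sensors.read_state(): the state, without advancing time (a new reading comes with each control period).
- get_image(name): name is "side" or "top"; returns a dict with "frame" (420x560x3 uint8, red, green, blue), "fx", "fy", "cx", "cy" (pixels), "extrinsics" (4x4, takes a point from camera to world coordinates). Camera axes: x right, y up, looking along -z (the intrinsics and any distortion apply to the point x, -y, -z); pixel columns grow to the right and rows downward; lengths in mm; the calibration is good to about 2 mm. A picture is of the moment at which its call begins. There is no depth.
- job.close_job(): hands the job in; it is judged then, once.
The state is a dict: "clock": time; "joints": joint angles; "dq": joint speeds; "joint_torque": joint torques, N m; "eef_pos": TCP position; "eef_rot": TCP orientation; "wrist_force": force on the tool from outside, world axes, zero at the start; "ft_torque": the same for the moment, N m; "gripper_width": finger opening in mm; "grip_force": force on a finger pad.
Only numpy, scipy, OpenCV 4.12 (cv2) and the standard library are available. Lean on these libraries where they do the work, as an engineer would, in place of code of your own. Each camera call takes 0.05 s, during which the arm holds its last target. There are 200 camera calls.

### The job

Turn the black seed-counting tray upside down without picking it up: with the fingertips, push it flat along the table up against the raised edge of the grey board, then push up its opposite side, the one away from the board, so that it stands up against that edge and tips over onto the board. It must end lying flat on the board, wells down; do not lift or carry it, and leave the tin, the jar and the dish where they are.

Things in the scene. Friction and masses are not known exactly. Their poses are not given: they have to be found in the camera images.
- board: Fixed flat grey board on the table, 160 (its x) x 240 (its y) x 7 mm thick. Origin at the centre of its underside, on the table top. Its own +x points horizontally from the edge that faces the tray inwards over the board: the direction in which to push and tip the tray; y runs along that edge, z up.
- board_edge (a point): Middle of the board's edge that faces the tray (a 240 mm long vertical step, 7 mm high); the point lies at the top of the step, 80 mm from the board's centre against its x. Same axes as the board.
- tray: Loose black plastic slab, 80 (its x) x 110 (its y) x 16 mm thick, 130 to 250 g; upper face marked with 12 round wells, underside plain with a paper label. Starts flat on the table, wells up, 20 to 70 mm before the board's edge, turned up to 0.2 rad from square to it. Origin at the centre of its underside; z out of the wells side; +x towards the board.
- tray_center (a point): Centre of the tray, half-way up its thickness. Axes as tray.
- tray_lead (a point): Middle of the tray's side that faces the board (plain, upright, 16 mm high), half-way up its thickness, 40 mm from the tray's centre along its x. Held against the board's edge, the tray turns about the top of the step and falls over onto the board by itself a little beyond upright.
- tin: Bystander: square steel tin with lid, 68 x 68 x 103 mm high, beyond the board. Origin at the centre of its underside.
- jar: Bystander: round amber glass jar with black lid, 52 mm wide, 75 mm high, beyond the board. Origin at the centre of its underside.
- dish: Bystander: shallow round white bowl, 70 mm wide, 22 mm high, beside the board's edge on the side away from the robot. Origin at the centre of its underside.
- tray_back (a point): Middle of the tray's opposite side (away from the board), half-way up, 40 mm from the tray's centre against its x. This side is bevelled underneath along its whole length: 10 mm deep at the bottom, running out 8 mm up. A fingertip close to the table gets under it, and pushing forward and up raises this side.
Mind the look-alikes: they are no part of the job. There is more than one size of the tray; the job needs the middle-sized.

How it is judged:
By the outcome, as a careful person would: the job done as asked, in the order asked, and still so for the second after the job is handed in, with the robot touching nothing.
It also fails if it takes over 58 s, if anything falls off the work surface, if the arm or the gripper's body presses on something with over 40 N, if the wrist force passes 120 N, or if a joint passes its speed limit or range.

## Working session

There is one attempt and no reset: what is moved stays moved. The work goes in short steps, Python scripts to look and compute and a tool call to move; the robot and the scene stay as the last step left them, time stands still between calls to the robot, and variables do not carry over. Pictures are saved under pics/ and viewed, at most 10 in all, crops included, and the job is handed in when it is done.

Besides the shell and the picture viewer there is one more tool, called after "Request:" in YAML: its name, and indented under it one key for each argument. send_rows: Moves the arm, as the interface text tells. Shifts and turns lie within -1 to 1; 1 stands for 1 m of shift or 2 pi rad of turn. Its arguments: {"type":"object","properties":{"motion":{"type":"array"},"grip_force":{"type":"number"}},"required":["motion"]}

```bash
mkdir -p pics
cat > h.py <<'E'
import numpy as np,cv2
from bench import sensors,get_image,job
def snap(n,f):
    d=get_image(n);cv2.imwrite('pics/'+f,np.ascontiguousarray(d['frame'][:,:,::-1]))
    np.savez('pics/'+f[:-4]+'.npz',**{k:np.array(v) for k,v in d.items()});return d
def ray(d,uv,z):
    E=np.array(d['extrinsics']);uv=np.atleast_2d(uv).astype(float)
    v=np.c_[(uv[:,0]-d['cx'])/d['fx'],-(uv[:,1]-d['cy'])/d['fy'],-np.ones(len(uv))]@E[:3,:3].T
    o=E[:3,3];return o+v*((z-o[2])/v[:,2])[:,None]
def proj(d,P):
    E=np.array(d['extrinsics']);q=(np.atleast_2d(P)-E[:3,3])@E[:3,:3]
    return np.c_[d['cx']-d['fx']*q[:,0]/q[:,2],d['cy']+d['fy']*q[:,1]/q[:,2]]
E
python3 - <<'E'
from h import *
d=snap('top','t0.png');e=snap('side','s0.png')
for q in (d,e):print({k:v for k,v in q.items() if k!='frame'})
a=np.hstack([d['frame'],e['frame']])[:,:,::-1]
cv2.imwrite('pics/both.png',cv2.resize(np.vstack([d['frame'],e['frame']])[:,:,::-1],None,fx=.71,fy=.71))
print(sensors.read_state())
E
```

```text
{'fx': 421.16131064073176, 'fy': 421.16131064073176, 'cx': 274.6840755863287, 'cy': 211.1682159361255, 'extrinsics': array([[-2.50409927e-02,  9.95325474e-01, -9.32745940e-02,
         5.06800922e+02],
       [-9.99684067e-01, -2.51343779e-02,  1.73624796e-04,
         1.08490639e+02],
       [-2.17158571e-03,  9.32494732e-02,  9.95640407e-01,
         8.67879516e+02],
       [ 0.00000000e+00,  0.00000000e+00,  0.00000000e+00,
         1.00000000e+00]])}
{'fx': 477.1668323760582, 'fy': 477.1668323760582, 'cx': 276.8937626270732, 'cy': 203.50335337543086, 'extrinsics': array([[ 8.86291375e-01,  3.40974825e-01, -3.13406713e-01,
         2.18752122e+02],
       [-4.62730496e-01,  6.79999503e-01, -5.68754046e-01,
        -5.41648830e+02],
       [ 1.91855973e-02,  6.49104649e-01,  7.60457144e-01,
         8.89374912e+02],
       [ 0.00000000e+00,  0.00000000e+00,  0.00000000e+00,
         1.00000000e+00]])}
{'clock': 0.1, 'joints': array([ 6.80605151e+01,  5.03798061e+00,  7.86169975e+01, -8.75663114e-04,
        9.64630045e+01, -5.90604276e+00]), 'dq': array([ 0.12151573, -0.0871668 , -0.20626872,  0.03003485, -0.04295567,
        0.06339022]), 'joint_torque': array([ 2.87491639e-03, -3.53011107e+01, -3.14219248e+01, -1.14783766e-04,
        7.89939717e-03,  5.04107459e-05]), 'eef_pos': array([151.73861439, 528.18603368, 230.21846735]), 'eef_rot': array([[-9.61100104e-01,  2.76199238e-01, -7.55281011e-04],
       [ 2.76200201e-01,  9.61098215e-01, -1.91573059e-03],
       [ 1.96775901e-04, -2.04981764e-03, -9.99997880e-01]]), 'wrist_force': array([ 0.61857459,  0.1760004 , -0.30376505]), 'ft_torque': array([-0.0175604 , -0.03769445,  0.02734793]), 'grip_force': 0.0, 'gripper_width': 85.56303750990106}
```

View pics/t0.png

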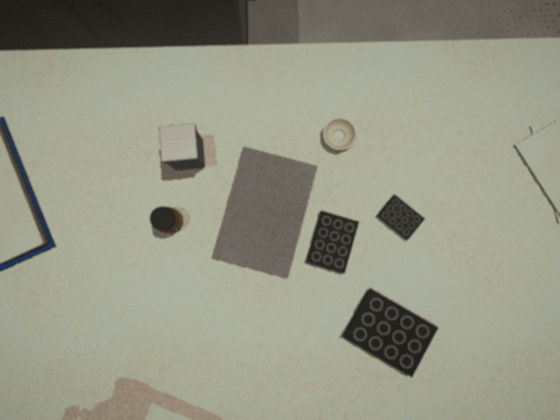

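View pics/s0.png

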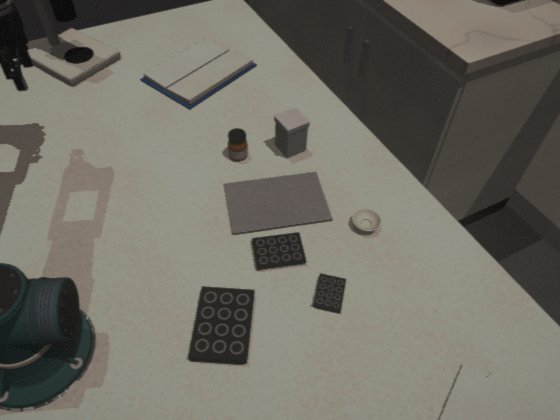

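Three candidates in the top view: (332,241) medium next to the board, (400,217) small, (390,332) large. I'll measure sizes to confirm the middle one.

```bash
cat > m.py <<'E'
from h import *
def rect(d,mask,z,seed):
    n,l,s,c=cv2.connectedComponentsWithStats(mask.astype(np.uint8))
    m=(l==l[seed[1],seed[0]]).astype(np.uint8) if mask[seed[1],seed[0]] else None
    m=cv2.morphologyEx(m,cv2.MORPH_CLOSE,np.ones((5,5)))
    cs=max(cv2.findContours(m,0,cv2.CHAIN_APPROX_NONE)[0],key=cv2.contourArea)
    w=ray(d,cs[:,0]+0.0,z)[:,:2].astype(np.float32)
    return cv2.minAreaRect(w), cv2.boxPoints(cv2.minAreaRect(w))
E
python3 - <<'E'
from m import *
for f,seeds,b in (('t0',dict(mid=(332,241),small=(400,217),large=(390,332)),(265,212)),('s0',dict(mid=(278,251),small=(330,293),large=(222,325)),(277,203))):
    d=dict(np.load(f'pics/{f}.npz'));F=d['frame'].astype(int);g=cv2.cvtColor(d['frame'],cv2.COLOR_RGB2GRAY)
    dark=cv2.morphologyEx((g<75).astype(np.uint8),cv2.MORPH_CLOSE,np.ones((5,5)))
    for k,s in seeds.items():
        r,bx=rect(d,dark,16,s);print(f,k,np.round(r[0]),np.round(r[1]),round(r[2],1),bx.round().tolist())
    c=F[b[1],b[0]];print(c,F[300,300],g[b[1],b[0]])
    gm=(np.abs(g.astype(int)-int(g[b[1]-5:b[1]+5,b[0]-5:b[0]+5].mean()))<35)&(dark==0)
    gm=cv2.morphologyEx(gm.astype(np.uint8),cv2.MORPH_OPEN,np.ones((5,5)))
    r,bx=rect(d,gm,7,b);print(f,'board',np.round(r[0]),np.round(r[1]),round(r[2],1),bx.round().tolist())
d=dict(np.load('pics/t0.npz'))
cv2.imwrite('pics/c.png',cv2.resize(d['frame'][130:385,200:450,::-1],None,fx=2.3,fy=2.3,interpolation=2))
E
```

```text
t0 mid [521.  -5.] [ 80. 108.] 72.0 [[458.0, -26.0], [561.0, -60.0], [585.0, 16.0], [482.0, 50.0]]
t0 small [ 568. -145.] [77. 58.] 48.9 [[521.0, -155.0], [565.0, -193.0], [615.0, -134.0], [572.0, -96.0]]
t0 large [ 341. -112.] [157. 111.] 58.6 [[253.0, -150.0], [348.0, -208.0], [430.0, -74.0], [335.0, -16.0]]
[112 101  95] [174 176 154] 104
t0 board [588. 129.] [161. 241.] 73.4 [[449.0, 87.0], [680.0, 18.0], [726.0, 172.0], [495.0, 241.0]]
s0 mid [517. -11.] [ 87. 110.] 72.2 [[451.0, -36.0], [556.0, -70.0], [583.0, 13.0], [478.0, 47.0]]
s0 small [ 563. -153.] [84. 57.] 49.1 [[514.0, -166.0], [557.0, -203.0], [612.0, -140.0], [569.0, -103.0]]
s0 large [ 338. -116.] [160. 112.] 58.7 [[249.0, -155.0], [344.0, -213.0], [427.0, -76.0], [332.0, -18.0]]
[94 88 82] [147 147 133] 89
s0 board [585. 129.] [161. 243.] 73.6 [[445.0, 86.0], [679.0, 18.0], [724.0, 172.0], [491.0, 240.0]]
```

View pics/c.png

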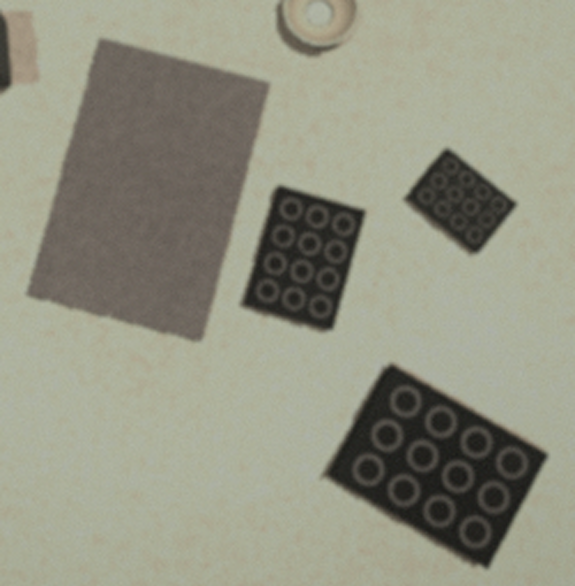

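The one meant is the middle-sized tray at top-view (332,241): it measures 80×108 mm and sits about 29 mm from the board edge. The others measure 58×77 mm at (400,217) and 111×157 mm at (390,332). Next I'll move behind the tray, with the fingers half open along the edge direction.

Request:
send_rows:
  motion: [0, 0, -0.016, 0.022, -0.038, 0, 105, 0, 0, -0.032, 0.044, -0.076, 0, 105, 0, 0, -0.048, 0.066, -0.114, 0, 105, 0, 0, -0.064, 0.088, -0.152, 0, 105, 0, 0, -0.08, 0.11, -0.19, 0, 105, 0, 0, -0.096, 0.132, -0.228, 0, 105, 0, 0, -0.112, 0.154, -0.266, 0, 105, 0, 0, -0.128, 0.176, -0.304, 0, 105]
  grip_force: 20

```text
clock: 1.1
eef_pos: [328.2, 223.2, 230.9]
eef_rot: [[-0.465, 0.885, -0.0], [0.885, 0.465, -0.0], [-0.0, -0.0, -1.0]]
wrist_force: [0.4, 0.8, -0.0]
gripper_width: 50.4
grip_force: 0.0
```

Request:
send_rows:
  motion: [0, 0, -0.016, 0.022, -0.038, 0, 105, 0, 0, -0.032, 0.044, -0.076, 0, 105, 0, 0, -0.048, 0.066, -0.114, 0, 105, 0, 0, -0.064, 0.088, -0.152, 0, 105, 0, 0, -0.08, 0.11, -0.19, 0, 105, 0, 0, -0.096, 0.132, -0.228, 0, 105, 0, 0, -0.112, 0.153, -0.266, 0, 105, 0, 0, -0.124, 0.169, -0.302, 0, 105]

```text
clock: 2.1
eef_pos: [497.2, -78.8, 230.6]
eef_rot: [[0.291, 0.957, -0.001], [0.957, -0.291, 0.0], [0.0, -0.001, -1.0]]
wrist_force: [-0.1, 0.6, 0.3]
gripper_width: 50.6
grip_force: 0.0
```

Request:
send_rows:
  motion: [0, 0, 0, 0, 0, -0.04, 105, 0, 0, 0, 0, 0, -0.08, 105, 0, 0, 0, 0, 0, -0.12, 105, 0, 0, 0, 0, 0, -0.16, 105, 0, 0, 0, 0, 0, -0.19, 105, 0, 0, 0, 0, 0, -0.21, 105, 0, 0, 0, 0, 0, -0.218, 105, 0, 0, 0, 0, 0, -0.22, 105]

```text
clock: 3.1
eef_pos: [496.7, -77.3, 11.1]
eef_rot: [[0.288, 0.958, -0.001], [0.958, -0.288, 0.0], [-0.0, -0.001, -1.0]]
wrist_force: [1.0, -0.2, -0.3]
gripper_width: 50.1
grip_force: 0.0
```

Request:
send_rows:
  motion: [0, 0, 0, 0, 0, -0.003, 105, 0, 0, 0, 0, 0, -0.005, 105, 0, 0, 0, 0, 0, -0.007, 105, 0, 0, 0, 0, 0, -0.008, 105]

```text
clock: 3.6
eef_pos: [497.0, -77.4, 3.4]
eef_rot: [[0.288, 0.958, 0.0], [0.958, -0.288, -0.0], [0.0, 0.0, -1.0]]
wrist_force: [-0.5, -0.2, -0.4]
gripper_width: 50.2
grip_force: 0.0
```

Request:
send_rows:
  motion: [0, 0, 0, 0, 0, -0.001, 105, 0, 0, 0, 0, 0, -0.002, 105, 0, 0, 0, 0, 0, -0.003, 105, 0, 0, 0, 0, 0, -0.003, 105]

```text
clock: 4.1
eef_pos: [496.8, -77.3, 0.2]
eef_rot: [[0.288, 0.958, -0.0], [0.958, -0.288, 0.0], [-0.0, -0.0, -1.0]]
wrist_force: [0.3, 0.9, 0.1]
gripper_width: 50.4
grip_force: 0.0
```

Request:
send_rows:
  motion: [0, 0, 0, 0, 0, -0.001, 105, 0, 0, 0, 0, 0, -0.002, 105, 0, 0, 0, 0, 0, -0.002, 105]

```text
clock: 4.47
eef_pos: [496.8, -77.3, -1.8]
eef_rot: [[0.288, 0.958, -0.0], [0.958, -0.288, 0.0], [-0.0, -0.0, -1.0]]
wrist_force: [0.3, -0.4, -0.3]
gripper_width: 49.7
grip_force: 0.0
```

Run:
```python
from h import *
d=snap('side','s1.png')
cv2.imwrite('pics/s1c.png',cv2.resize(d['frame'][180:360,180:400,::-1],None,fx=3,fy=3,interpolation=2))
```

```text
(no output)
```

View pics/s1c.png

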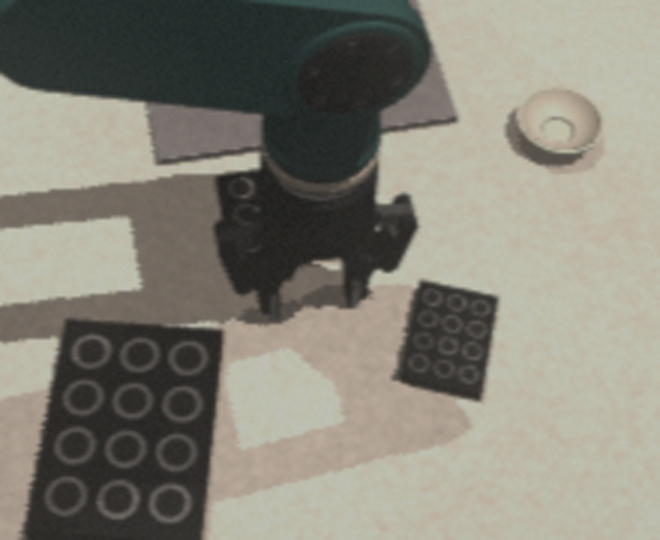

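The crop shows the gripper behind the tray, with fingertips at about (270,310) and (350,300). It is clear of the small and large trays and not yet on the table. I'll creep down to touch.

Request:
send_rows:
  motion: [0, 0, 0, 0, 0, -0.001, 105, 0, 0, 0, 0, 0, -0.002, 105, 0, 0, 0, 0, 0, -0.002, 105]

```text
clock: 4.9
eef_pos: [497.0, -77.4, -3.0]
eef_rot: [[0.288, 0.958, 0.0], [0.958, -0.288, -0.0], [-0.0, 0.0, -1.0]]
wrist_force: [-3.4, 1.1, 4.1]
gripper_width: 50.4
grip_force: 2.5
```

Request:
send_rows:
  motion: [0, 0, 0, 0, 0, -0.001, 105, 0, 0, 0, 0, 0, -0.002, 105, 0, 0, 0, 0, 0, -0.002, 105]

```text
clock: 5.28
eef_pos: [497.1, -77.4, -3.1]
eef_rot: [[0.288, 0.958, 0.0], [0.958, -0.288, -0.0], [-0.0, 0.0, -1.0]]
wrist_force: [-6.6, 2.0, 16.4]
gripper_width: 50.5
grip_force: 7.9
```

Request:
send_rows:
  motion: [0, 0, 0, 0, 0, 0.0045, 105, 0, 0, 0, 0.0029, 0.0096, 0.0045, 105, 0, 0, 0, 0.0057, 0.0192, 0.0045, 105, 0, 0, 0, 0.0072, 0.024, 0.0045, 105, 0, 0, 0, 0.0086, 0.0287, 0.0045, 105, 0, 0, 0, 0.01, 0.0335, 0.0045, 105, 0, 0, 0, 0.0115, 0.0383, 0.0045, 105, 0, 0, 0, 0.0129, 0.0431, 0.0045, 105]

```text
clock: 6.28
eef_pos: [509.8, -34.0, -1.2]
eef_rot: [[0.288, 0.958, -0.0], [0.958, -0.288, -0.0], [-0.0, -0.0, -1.0]]
wrist_force: [-0.4, -1.1, -1.3]
gripper_width: 50.7
grip_force: 0.4
```

Request:
send_rows:
  motion: [0, 0, 0, 0.0006, 0.0019, 0, 105, 0, 0, 0, 0.0011, 0.0038, 0, 105, 0, 0, 0, 0.0017, 0.0057, 0, 105, 0, 0, 0, 0.0017, 0.0057, 0, 105]

```text
clock: 6.78
eef_pos: [511.6, -28.3, -1.1]
eef_rot: [[0.288, 0.958, 0.0], [0.958, -0.288, 0.0], [0.0, 0.0, -1.0]]
wrist_force: [0.4, -0.6, 0.7]
gripper_width: 50.4
grip_force: 0.0
```

Request:
send_rows:
  motion: [0, 0, 0, 0.0006, 0.0019, 0, 105, 0, 0, 0, 0.0011, 0.0038, 0, 105, 0, 0, 0, 0.0014, 0.0048, 0, 105, 0, 0, 0, 0.0014, 0.0048, 0, 105]

```text
clock: 7.28
eef_pos: [512.2, -28.1, -1.0]
eef_rot: [[0.287, 0.958, -0.002], [0.958, -0.287, -0.009], [-0.009, 0.001, -1.0]]
wrist_force: [-3.2, -12.0, 0.2]
gripper_width: 49.9
grip_force: 6.5
```

Run:
```python
from h import *
d=snap('top','t1.png')
s=snap('side','s2.png')
cv2.imwrite('pics/b1.png',np.hstack([cv2.resize(x[:,:,::-1],(400,400),interpolation=2) for x in (d['frame'][150:310,240:400],s['frame'][170:330,200:360])]))
```

```text
(no output)
```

View pics/b1.png

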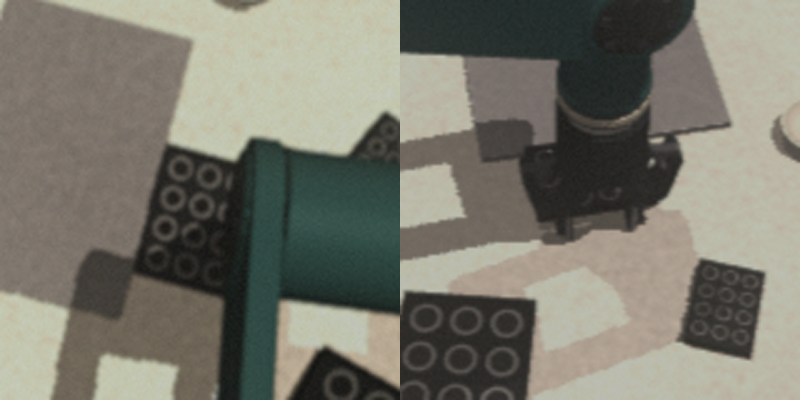

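Left (top view): the tray's lead side lies flush along the board edge, from (165,145) to (135,270). Right (side view): both fingertips are on its back side. Contact force is about 12 N. Next I'll push up, following the arc about the step.

Request:
send_rows:
  motion: [0, 0, 0, 0.0001, 0.0004, 0.0035, 105, 0, 0, 0, 0.0002, 0.0008, 0.007, 105, 0, 0, 0, 0.0003, 0.0011, 0.0105, 105, 0, 0, 0, 0.0004, 0.0013, 0.014, 105]

```text
clock: 7.88
eef_pos: [512.6, -26.3, 13.1]
eef_rot: [[0.288, 0.958, -0.002], [0.958, -0.288, -0.007], [-0.008, 0.0, -1.0]]
wrist_force: [-3.2, -10.8, 1.9]
gripper_width: 50.1
grip_force: 5.3
```

Run:
```python
from h import *
d=snap('top','t2.png')
s=snap('side','s3.png')
cv2.imwrite('pics/b2.png',np.hstack([cv2.resize(x[:,:,::-1],(400,400),interpolation=2) for x in (d['frame'][150:310,240:400],s['frame'][190:290,220:320])]))
```

```text
(no output)
```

View pics/b2.png

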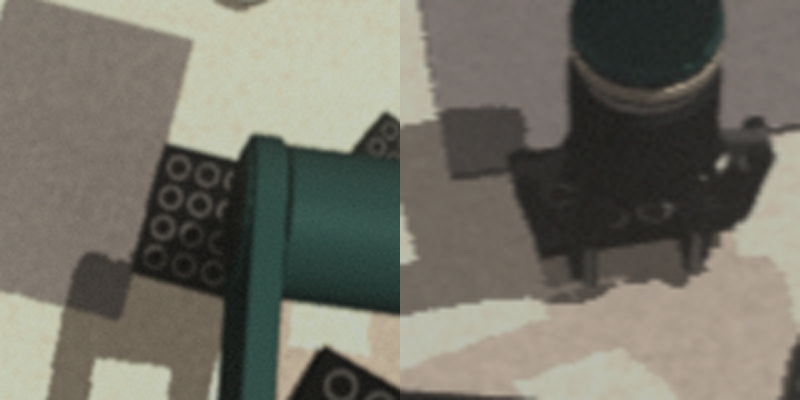

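Run:
```python
from h import *
s=dict(np.load('pics/s3.npz'));s2=dict(np.load('pics/s2.npz'))
u=np.array([.286,.958]);v=np.array([-.958,.286]);e=np.array([564.5,52.5])
for a in (0,10):
    for w in (-29,81):
        for x,z in ((-80,8),(-80,16),(-70,0)):
            c,q=np.cos(np.radians(a)),np.sin(np.radians(a));X=x*c+(z-7)*q;Z=7-x*q+(z-7)*c
            P=np.r_[e+u*X+v*w,Z];p=proj(s,P)[0];print(a,w,x,z,p.round(1),'crop',((p-[220,190])*4).round()+[400,0])
f=lambda d:cv2.resize(cv2.convertScaleAbs(d['frame'][215:275,240:320,::-1],alpha=2),None,fx=5,fy=5,interpolation=2)
cv2.imwrite('pics/cmp.png',np.hstack([f(s2),f(s)]))
```

```text
0 -29 -80 8 [302.9 250.9] crop [731. 244.]
0 -29 -80 16 [303.1 248.8] crop [732. 235.]
0 -29 -70 0 [301.7 249.4] crop [727. 237.]
0 81 -80 8 [254.4 258.2] crop [538. 273.]
0 81 -80 16 [254.3 256.1] crop [537. 264.]
0 81 -70 0 [253.7 256.5] crop [535. 266.]
10 -29 -80 8 [303.1 246.8] crop [732. 227.]
10 -29 -80 16 [303.2 244.2] crop [733. 217.]
10 -29 -70 0 [302.  246.3] crop [728. 225.]
10 81 -80 8 [254.2 254.1] crop [537. 256.]
10 81 -80 16 [254.  251.5] crop [536. 246.]
10 81 -70 0 [253.7 253.4] crop [535. 254.]
```

View pics/cmp.png

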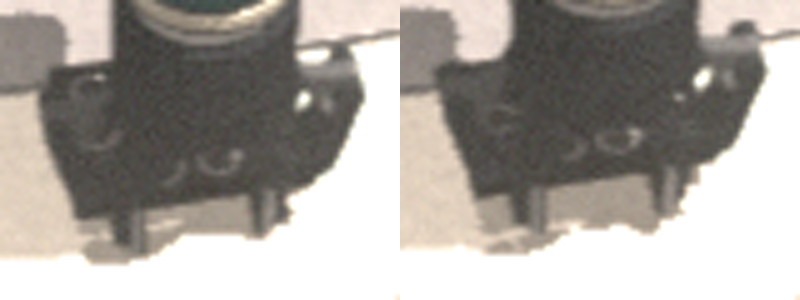

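The right panel shows the tray's dark lower edge about 4 px higher than before (row 215 → 193 at 5×), so the back is raised about 10° and the tips are still under it. I'll continue along the arc.

Request:
send_rows:
  motion: [0, 0, 0, 0.0005, 0.0015, 0.0068, 105, 0, 0, 0, 0.0011, 0.0036, 0.0134, 105, 0, 0, 0, 0.0019, 0.0062, 0.0198, 105, 0, 0, 0, 0.0028, 0.0094, 0.026, 105, 0, 0, 0, 0.0039, 0.013, 0.0318, 105, 0, 0, 0, 0.0051, 0.0172, 0.0373, 105]

```text
clock: 8.72
eef_pos: [518.3, -7.5, 51.5]
eef_rot: [[0.289, 0.957, -0.0], [0.957, -0.289, -0.004], [-0.004, 0.001, -1.0]]
wrist_force: [-2.4, -5.7, 3.7]
gripper_width: 50.2
grip_force: 3.0
```

Run:
```python
from h import *
d=snap('top','t3.png')
s=snap('side','s4.png')
f=lambda x:cv2.resize(cv2.convertScaleAbs(x[:,:,::-1],alpha=1.8),(400,400),interpolation=2)
cv2.imwrite('pics/b3.png',np.hstack([f(d['frame'][150:310,240:400]),f(s['frame'][180:280,220:320])]))
```

```text
(no output)
```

View pics/b3.png

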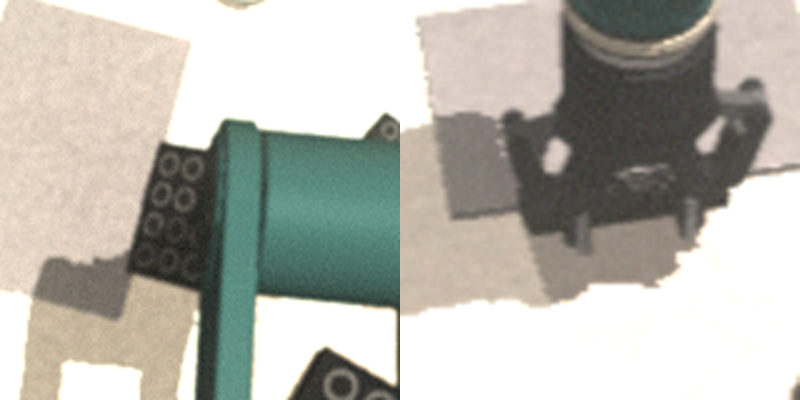

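The top view shows the wells foreshortened and the tray's back raised to about 40°. The fingertips show below its edge in the side view at (580,240) and (690,225).

Request:
send_rows:
  motion: [0, 0, 0, 0.0013, 0.0045, 0.0051, 105, 0, 0, 0, 0.0028, 0.0095, 0.0097, 105, 0, 0, 0, 0.0044, 0.0148, 0.0139, 105, 0, 0, 0, 0.0061, 0.0206, 0.0176, 105, 0, 0, 0, 0.0079, 0.0265, 0.0207, 105, 0, 0, 0, 0.0098, 0.0328, 0.0225, 105, 0, 0, 0, 0.0117, 0.0392, 0.0225, 105, 0, 0, 0, 0.0136, 0.0457, 0.0225, 105]

```text
clock: 9.82
eef_pos: [532.1, 41.0, 72.5]
eef_rot: [[0.288, 0.958, -0.0], [0.958, -0.288, 0.0], [0.0, -0.0, -1.0]]
wrist_force: [-0.5, -0.5, -0.7]
gripper_width: 50.4
grip_force: 0.0
```

Request:
send_rows:
  motion: [0, 0, 0, 0.0015, 0.0048, 0, 105, 0, 0, 0, 0.0029, 0.0096, 0, 105, 0, 0, 0, 0.0043, 0.0144, 0, 105, 0, 0, 0, 0.0057, 0.0192, 0, 105, 0, 0, 0, 0.0072, 0.024, 0, 105]

```text
clock: 10.45
eef_pos: [539.2, 64.7, 72.4]
eef_rot: [[0.288, 0.958, -0.0], [0.958, -0.288, 0.0], [-0.0, -0.0, -1.0]]
wrist_force: [0.5, -0.1, -0.2]
gripper_width: 50.0
grip_force: 0.0
```

Run:
```python
from h import *
d=snap('top','t4.png')
s=snap('side','s5.png')
f=lambda x:cv2.resize(cv2.convertScaleAbs(x[:,:,::-1],alpha=1.8),(400,400),interpolation=2)
cv2.imwrite('pics/b4.png',np.hstack([f(d['frame'][130:330,200:400]),f(s['frame'][150:290,210:350])]))
```

```text
(no output)
```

View pics/b4.png

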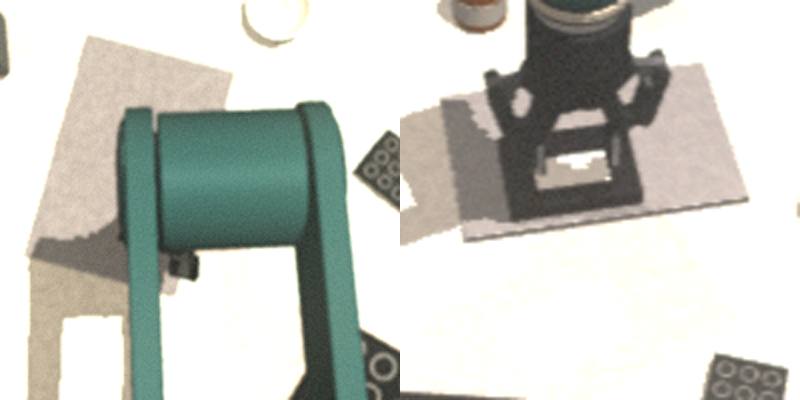

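The side view shows the tray fallen over on the board, its white label up at (570,165). The fingers are free above it. I'll retreat up and away, then check.

Request:
send_rows:
  motion: [0, 0, 0, -0.002, -0.006, 0.03, 105, 0, 0, 0, -0.004, -0.012, 0.06, 105, 0, 0, 0, -0.008, -0.026, 0.1, 105, 0, 0, 0, -0.015, -0.05, 0.14, 105, 0, 0, 0, -0.03, -0.09, 0.16, 105, 0, 0, 0, -0.06, -0.13, 0.16, 105, 0, 0, 0, -0.09, -0.17, 0.16, 105, 0, 0, 0, -0.12, -0.21, 0.16, 105]

```text
clock: 11.55
eef_pos: [418.1, -146.7, 232.8]
eef_rot: [[0.288, 0.958, 0.0], [0.958, -0.288, -0.001], [-0.0, 0.001, -1.0]]
wrist_force: [0.5, -0.6, 0.1]
gripper_width: 50.1
grip_force: 0.0
```

Request:
send_rows:
  motion: [0, 0, 0, -0.03, -0.04, 0, 105, 0, 0, 0, -0.06, -0.08, 0, 105, 0, 0, 0, -0.06, -0.08, 0, 105, 0, 0, 0, -0.06, -0.08, 0, 105]

```text
clock: 12.05
eef_pos: [359.3, -225.4, 232.7]
eef_rot: [[0.289, 0.957, 0.001], [0.957, -0.289, 0.0], [0.001, 0.0, -1.0]]
wrist_force: [0.9, -0.0, 0.9]
gripper_width: 50.2
grip_force: 0.0
```

Run:
```python
from m import *
d=snap('top','t5.png');s=snap('side','s6.png')
f=lambda x:cv2.resize(x[:,:,::-1],(400,400),interpolation=2)
cv2.imwrite('pics/b5.png',np.hstack([f(d['frame'][100:330,150:380]),f(s['frame'][100:300,200:400])]))
```

```text
(no output)
```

View pics/b5.png

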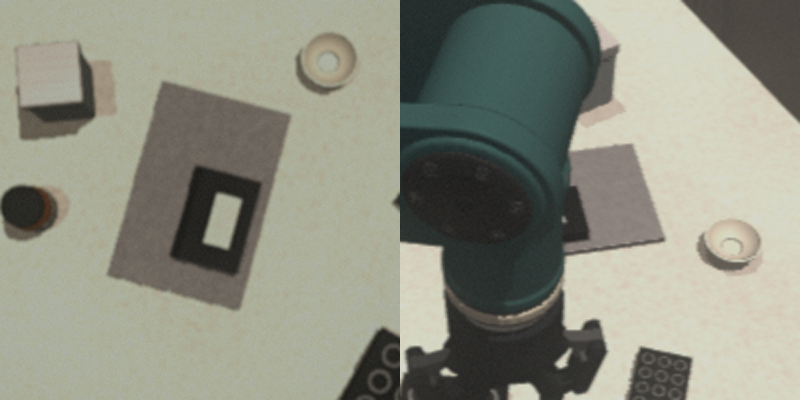

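The tray lies flat on the board, label up, at crop (217,220), fully within the board. The tin, jar and dish have not moved, and the arm is clear. I'll hand it in.

```bash
python3 -c "
from bench import job;print(job.close_job())"
```

```text
the job is handed in; nothing more can be done
None
```

I turned the middle-sized tray over as asked, and it lies flat on the board, wells down; the tin, jar and dish are where they were, and I handed the job in with the robot touching nothing, after about 12 s.

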